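# Knock a set biscuit out of its ring mould

### The job

The chocolate biscuit in the red-capped knock-out stand has set: take the wooden mallet by its handle and knock the red sprung pin down with the mallet's head until the biscuit has dropped fully out of its ring. Then put the mallet back down on the cork mat and let go. Do not press the red pin with the gripper, and leave the biscuit under the blue cap in its mould.

Things in the scene. Friction and masses are not known exactly. Their poses are not given: they have to be found in the camera images.
- mallet_grip (a point): Gripping point on the loose wooden mallet's level handle, on its centre line, 58 mm behind the head's centre. Handle: light wood, 20 mm wide, 22 mm high, from 30 to 155 mm behind the head's centre, 35 mm above the lower striking face, on which the mallet stands upright on the cork mat at the start. About 0.35 kg, balanced within the head. x from handle to head, y across, z up.
- mallet_head (a point): Centre of the mallet's head, a darker wooden block 60 mm along the handle, 50 mm across and 70 mm high, with its flat striking faces 35 mm below and above this point. 58 mm ahead of mallet_grip along x; same axes.
- red_pin: Sprung pin with a round red cap 42 mm across, 10 mm thick, on a fixed stand (base 100 mm square, 30 mm wide steel bridge with its top 72 mm above the table). Origin: centre of the cap's flat top, 110 mm above the table when up; z up. Travels 16 mm straight down, needs about 7 N at the bottom, springs back. After 1 mm it pushes the biscuit ahead of it.
- red_biscuit (a joint): How far the round chocolate biscuit (60 mm across, 12 mm thick) below the red-capped pin has been pushed down out of its aluminium ring mould, in m: 0 in the mould, past 0.008 clear of the ring, 0.014 resting on the grey block beneath. It sticks where it is left.
- blue_biscuit (a joint): The same for the biscuit below the blue cap, on an identical second stand, whose biscuit is to stay in its mould (0).
- mat: Fixed cork mat, 220 mm along its x, 180 mm along its y, 4 mm thick, lying on the table; origin at the centre of its underside.
Things that resemble listed ones, but are neither listed nor needed, are in the scene too. What is meant by the part that bears mallet_grip is not black, and is the smaller of those in its own colour.

How it is judged:
By the outcome, as a careful person would: the job done as asked, in the order asked, and still so for the second after the job is handed in, with the robot touching nothing.
It also fails if it takes over 42 s, if anything falls off the work surface, if the arm or the gripper's body presses on something with over 40 N, if the wrist force passes 120 N, or if a joint passes its speed limit or range.

### The arm

A 6-joint arm with a two-finger parallel gripper is mounted at the origin on the work surface. World frame = base frame: x ahead of the robot, y to its left, z up, the work surface at z = 0. Lengths are in mm, angles in rad, forces in N, time in s.
With the tool pointing down it reaches from about 275 to 750 mm from the base axis. Payload 10.2 kg.
Tool frame: the origin (TCP) lies at the very end of the fingers, on their centre line; the grasp point (between the pads) lies 19 mm behind it; y points along the fingers, x is the direction in which the jaws open and shut, and the axes are right-handed (so a half turn about y gives the same grasp; the last joint's range is limited). The gripper opens to 85 mm and grips with 20 to 120 N. Pads are 22 mm wide; open, the fingers measure 114 mm over their backs; the gripper's body (76 mm by 85 mm) begins 54 mm behind the grasp point. The pads swing forward as they close: fully open they stand 13 mm farther back than shut.
Start: joints at [-0.223, 0.313, 1.498, -0, 1.331, -0.223], TCP at [525.006, -0.013, 207.694] pointing down, gripper open.
Joint ranges: [-2.94, 2.94], [-0.97, 2.17], [0.19, 2.56], [-1.23, 4.37], [0.02, 3.11], [-2.88, 2.88]. Speed limits (rad/s): [2.39, 2.39, 3.01, 3.14, 3.14, 3.14].

### API

Orientations are given as a unit quaternion [w, x, y, z].
In Python, from rig import telemetry, imaging, ctrl gives the robot as it stands.
- The arm moves only by the shell command python3 -m handwheel 'ROWS' [FORCE]. ROWS is JSON, a list of rows, each an object with "delta_pos": the shift along the tool's x, y, z in cm, a list of three; "twist": the turn, a rotation vector about the tool's x, y, z in rad, a list of three; "jaw": the opening, from 0 (shut) to 1 (fully open). A call has exactly 10 rows; each row is the pose to reach, as a shift and turn from the pose commanded when the call began, along the tool's axes at that moment; what a row does not reach only later rows make up. A row lasts 1/12 s, in which the tool goes at most 41.7 mm and 7.16 degrees, less where a joint would pass 70% of its speed; a pose out of reach is approached as far as the arm can. A call with a gripper value outside its range is refused whole. The fingers move at their own pace and stop on an object; FORCE is the grip in N (left out, the last holds). Time passes only in rows, so rows that repeat a pose let the fingers close, or fill a call up. It gives the time, the measured TCP pose, the force and the opening at its end, in the units of the state.
- telemetry.sense(): the state, without advancing time (a new reading comes with each control period).
- imaging.capture(name): name is "scene" or "side" or "wrist"; returns a dict with "frame" (400x640x3 uint8, red, green, blue), "z_map" (400x640 float32, mm along the optical axis (not along the pixel's ray), 0 where there is no reading), "fx", "fy", "cx", "cy" (pixels), "rvec" (rotation vector, rad) and "tvec" (3), from world to camera coordinates, as OpenCV has them. Camera axes: x right, y down, z forward; pixel columns grow to the right and rows downward; lengths in mm; the calibration is good to about 2 mm. The wrist camera is an equidistant fisheye: a pixel r from the principal point sees the ray r / f radians off the axis. A picture is of the moment at which its call begins.
- ctrl.finish_job(): hands the job in, once; it reports no verdict.
The state is a dict: "time_s": time; "joints": joint angles; "dq": joint speeds; "tau": joint torques, N m; "eef_pos": TCP position; "ee_rot": TCP orientation; "force": force on the tool from outside, world axes, zero at the start; "wrist_torque": the same for the moment, N m; "grip_width": opening from 0.0 (shut) to 1.0 (fully open).
Only numpy, scipy, OpenCV 4.12 (cv2) and the standard library are available. Lean on these libraries where they do the work, as an engineer would, in place of code of your own. Each camera call takes 0.05 s, during which the arm holds its last target.

## Working session

There is one attempt and no reset: what is moved stays moved. The work goes in short steps, Python scripts to look and compute and a shell command to move; the robot and the scene stay as the last step left them, time stands still between calls to the robot, and variables do not carry over. Pictures are saved under pics/ and viewed, and the job is handed in when it is done.

```bash
ls; mkdir -p pics
python3 - <<'E'
from rig import telemetry, imaging
import cv2,numpy as np
print(telemetry.sense())
for n in ("scene","side","wrist"):
    d=imaging.capture(n); cv2.imwrite(f"pics/{n}0.png",d["frame"][:,:,::-1])
    np.savez(f"{n}0.npz",**d)
    R=cv2.Rodrigues(np.array(d["rvec"],float))[0]; print(n,d["fx"],d["fy"],d["cx"],d["cy"],(-R.T@np.array(d["tvec"]).ravel()).round(1),R.round(2).tolist())
E
```

```text
pics
{'time_s': 0.0, 'joints': array([-2.23430388e-01,  3.13419095e-01,  1.49845768e+00, -3.52659892e-06,
        1.33099848e+00, -2.23416494e-01]), 'dq': array([-0.00021856,  0.00164954, -0.00220539, -0.0007417 ,  0.00013407,
        0.00114763]), 'tau': array([-5.78409599e-04, -4.12261176e+01, -2.59742296e+01, -3.58453699e-04,
        4.11797926e-03, -1.23038126e-05]), 'eef_pos': array([5.24704994e+02, 3.79331444e-02, 2.07143158e+02]), 'ee_rot': array([ 7.07205930e-01, -7.07007342e-01,  4.47081770e-04,  4.37851016e-04]), 'force': array([-0.15433199, -0.15558862,  0.27475875]), 'wrist_torque': array([-0.0208484 ,  0.02389874,  0.02079896]), 'grip_width': 0.9989765701318792}
scene 468.2511184537156 468.2511184537156 318.7180047554383 191.23242094229138 [ 707.   427.8 1034.2] [[-0.85, 0.53, 0.0], [0.46, 0.73, -0.5], [-0.27, -0.42, -0.87]]
side 458.5723895918086 458.5723895918086 323.0511776248303 186.46668172948395 [-124.9 -971.4  719.5] [[0.88, -0.48, 0.01], [-0.23, -0.44, -0.87], [0.42, 0.76, -0.5]]
wrist 309.70691628693146 309.70691628693146 316.43904287634484 192.98641211845637 [524.8  83.  373.8] [[1.0, 0.0, -0.0], [0.0, -0.95, 0.32], [-0.0, -0.32, -0.95]]
```

View pics/scene0.png

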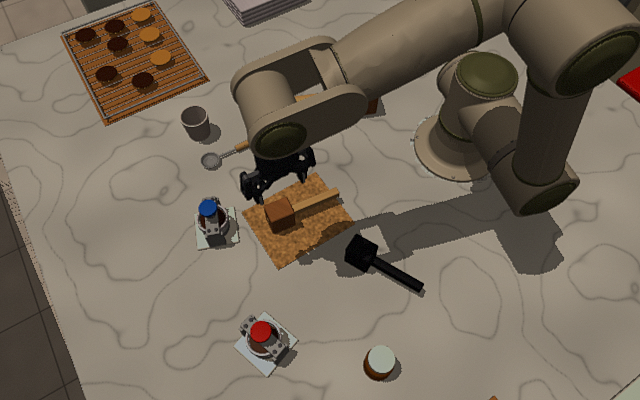

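View pics/side0.png

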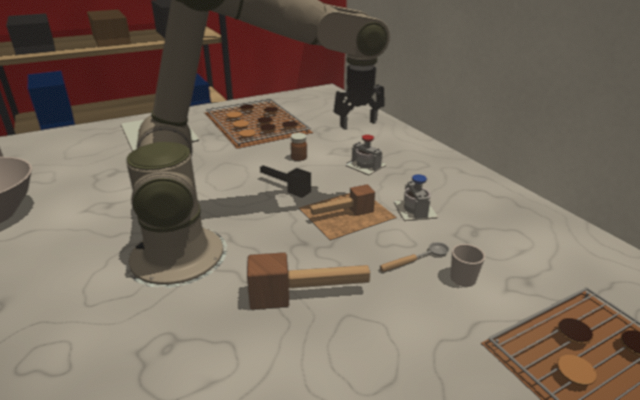

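View pics/wrist0.png

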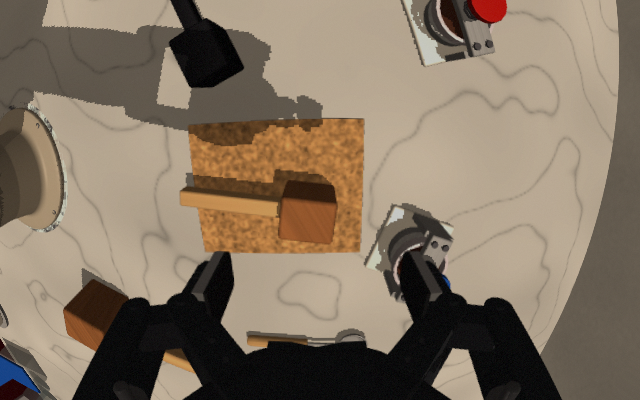

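Scene view: the target mallet stands on the cork mat with its head at (281,214) and handle to (338,194). The red stand is at (262,335), the blue at (210,210), and the black decoy at (360,252). Now I'll measure with depth and colour.

```bash
cat > h.py <<'E'
import numpy as np,cv2
def cloud(d):
    R=cv2.Rodrigues(np.array(d["rvec"],float))[0];t=np.array(d["tvec"],float).ravel()
    z=np.array(d["z_map"],float);v,u=np.mgrid[:z.shape[0],:z.shape[1]]
    P=np.stack([(u-d["cx"])/d["fx"]*z,(v-d["cy"])/d["fy"]*z,z],-1)
    return (P-t)@R
def hsv(d): return cv2.cvtColor(np.ascontiguousarray(d["frame"]),cv2.COLOR_RGB2HSV)
E
python3 - <<'E'
from h import *
for n in ("scene","side"):
    d=np.load(n+"0.npz"); P=cloud(d); H=hsv(d); X,Y,Z=P[...,0],P[...,1],P[...,2]; ok=d["z_map"]>0
    sat=H[...,1]>90; hue=H[...,0]; 
    red=ok&sat&((hue<6)|(hue>174))&(Z>95)&(Z<125)&(X>250)&(X<800)&(abs(Y)<400)&(H[...,1]>170)
    blue=ok&(hue>100)&(hue<125)&(H[...,1]>120)&(Z>90)&(Z<125)&(X>250)&(X<800)&(abs(Y)<400)
    for nm,m in(("red",red),("blue",blue)):
        p=P[m&(Z>105)]; print(n,nm,len(p),p.mean(0).round(1),p.min(0).round(1),p.max(0).round(1)) if len(p) else print(n,nm,0)
    reg=ok&(X>300)&(X<650)&(abs(Y)<130)&(hue>4)&(hue<25)&(H[...,1]>80)
    head=reg&(Z>68)&(Z<82); hand=reg&(Z>45)&(Z<56)
    for nm,m in(("headtop",head),("handtop",hand)):
        m=cv2.morphologyEx(m.astype(np.uint8),cv2.MORPH_OPEN,np.ones((2,2)))>0
        k,l,st,c=cv2.connectedComponentsWithStats(m.astype(np.uint8))
        for i in range(1,k):
            if st[i,4]>15:
                p=P[l==i]; r=cv2.minAreaRect(p[:,:2].astype(np.float32)); print(n,nm,st[i,4],c[i].round(0),p.mean(0).round(1),r)
    mat=reg&(Z<12)&(Z>-6); p=P[mat]; print("mat",len(p),p.mean(0).round(1),cv2.minAreaRect(p[:,:2].astype(np.float32)))
E
```

```text
scene red 339 [685.3 181.3 108.3] [665.6 161.5 105. ] [705.7 200.9 112.9]
scene blue 229 [ 655.1 -121.7  108.1] [ 635.6 -144.   105.1] [ 674.9 -101.3  113.1]
scene headtop 472 [279. 210.] [515.  -48.5  70.9] ((507.3468017578125, -64.5073471069336), (77.07017517089844, 69.38117980957031), 81.60028839111328)
scene handtop 343 [316. 200.] [424.3 -32.7  58. ] ((568.054931640625, 154.1488494873047), (603.8887329101562, 109.70512390136719), 52.774112701416016)
scene handtop 45 [283. 223.] [519.4 -28.6  44.2] ((519.6880493164062, -28.508041381835938), (3.367213487625122, 43.63760757446289), 83.3722152709961)
mat 4512 [476.3 -28.6   2.2] ((463.0916442871094, -40.929473876953125), (240.46893310546875, 180.35704040527344), 0.7384116053581238)
side red 19 [683.  178.7 111.7] [668.5 163.7 109. ] [693.1 194.4 115. ]
side blue 55 [ 652.8 -123.5  111.6] [ 637.9 -140.   108.8] [ 670.1 -107.6  114.4]
side headtop 205 [363. 192.] [505.6 -69.4  80. ] ((215.00729370117188, -511.1929016113281), (1142.6416015625, 62.019134521484375), 56.65420150756836)
side handtop 291 [340. 204.] [441.4 -54.7  50.8] ((141.13381958007812, -473.9197082519531), (1116.0391845703125, 166.25486755371094), 53.38713455200195)
mat 1741 [454.9 -64.7   5.5] ((474.5345153808594, -38.03759002685547), (221.39085388183594, 183.5833740234375), 0.5604895353317261)
```

```bash
python3 - <<'E'
from h import *
for n in ("scene","side"):
    d=np.load(n+"0.npz"); P=cloud(d); H=hsv(d); X,Y,Z=P[...,0],P[...,1],P[...,2]; ok=d["z_map"]>0
    hue=H[...,0]
    reg=ok&(X>330)&(X<600)&(abs(Y+40)<110)&(hue>4)&(hue<25)&(H[...,1]>70)
    head=reg&(Z>66)&(Z<84)&(X>450); hand=reg&(Z>44)&(Z<57)&(X<475)
    for nm,m in(("head",head),("hand",hand)):
        p=P[m]; med=np.median(p,0); p=p[np.linalg.norm(p[:,:2]-med[:2],axis=1)<110]
        r=cv2.minAreaRect(p[:,:2].astype(np.float32)); print(n,nm,len(p),med.round(1),p.mean(0).round(1),r, p.min(0).round(),p.max(0).round())
        if nm=="hand":
            for x0 in range(340,480,20):
                q=p[(p[:,0]>=x0)&(p[:,0]<x0+20)]
                if len(q): print(x0,len(q),q[:,1].min().round(1),q[:,1].max().round(1),q[:,2].mean().round(1))
E
python3 - <<'E'
import cv2,numpy as np
a=cv2.imread('pics/scene0.png'); cv2.imwrite('pics/crop0.png',cv2.resize(a[160:380,180:380],None,fx=2.7,fy=2.7,interpolation=cv2.INTER_CUBIC))
E
```

```text
scene head 501 [516.2 -50.   71.7] [516.1 -50.7  71.7] ((515.1517944335938, -52.623863220214844), (51.258785247802734, 59.703792572021484), 82.076904296875) [484. -80.  66.] [547. -24.  78.]
scene hand 353 [420.7 -40.   48.1] [419.7 -40.2  48.1] ((418.203857421875, -41.12220001220703), (22.39113998413086, 114.57209014892578), 83.37416076660156) [361. -56.  44.] [475. -25.  55.]
360 53 -45.1 -25.0 48.3
380 59 -48.9 -26.8 48.2
400 63 -49.9 -29.0 48.0
420 66 -53.7 -30.6 47.6
440 61 -55.0 -34.7 48.2
460 51 -55.9 -35.6 48.1
side head 234 [510.4 -56.7  74.8] [511.4 -55.9  74. ] ((514.8366088867188, -51.799110412597656), (53.24967575073242, 58.04935836791992), 83.84418487548828) [484. -77.  66.] [546. -25.  78.]
side hand 227 [417.1 -43.2  50.4] [417.4 -42.8  49.8] ((418.7743835449219, -39.97340393066406), (27.452167510986328, 114.51722717285156), 81.082763671875) [361. -59.  44.] [475. -22.  54.]
360 41 -47.4 -25.1 49.6
380 39 -49.9 -21.5 49.3
400 39 -49.4 -28.4 49.9
420 41 -54.9 -32.7 50.0
440 36 -56.3 -31.7 50.1
460 31 -58.8 -35.8 50.0
```

View pics/crop0.png

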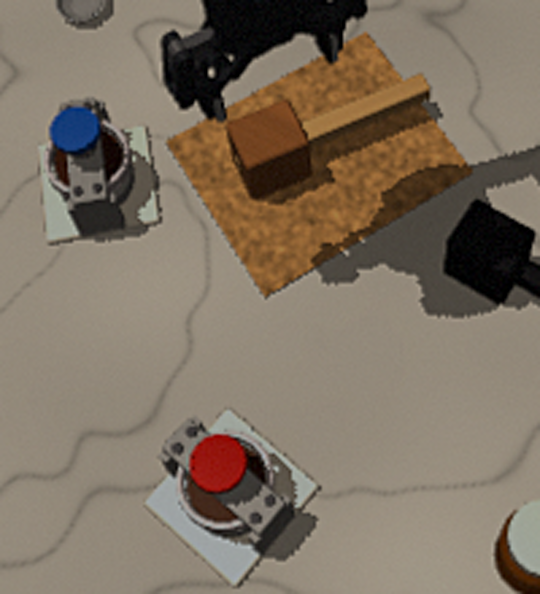

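```bash
python3 -m handwheel '[{"delta_pos":[-0.7,0,-0.5],"twist":[0,0.12,0],"jaw":1},{"delta_pos":[-1.4,0,-1],"twist":[0,0.24,0],"jaw":1},{"delta_pos":[-2.1,0,-1.5],"twist":[0,0.36,0],"jaw":1},{"delta_pos":[-2.8,0,-2],"twist":[0,0.48,0],"jaw":1},{"delta_pos":[-3.5,0,-2.5],"twist":[0,0.6,0],"jaw":1},{"delta_pos":[-4.2,0,-3],"twist":[0,0.72,0],"jaw":1},{"delta_pos":[-4.9,0,-3.5],"twist":[0,0.84,0],"jaw":1},{"delta_pos":[-5.6,0,-4],"twist":[0,0.96,0],"jaw":1},{"delta_pos":[-6.3,0,-4.3],"twist":[0,1.08,0],"jaw":1},{"delta_pos":[-6.75,0,-4.5],"twist":[0,1.2,0],"jaw":1}]' 110
python3 -m handwheel '[{"delta_pos":[0,0,0],"twist":[0,0.12,0],"jaw":1},{"delta_pos":[0,0,0],"twist":[0,0.24,0],"jaw":1},{"delta_pos":[0,0,0],"twist":[0,0.36,0],"jaw":1},{"delta_pos":[0,0,0],"twist":[0,0.48,0],"jaw":1},{"delta_pos":[0,1,0],"twist":[0,0.495,0],"jaw":1},{"delta_pos":[0,2.5,0],"twist":[0,0.495,0],"jaw":1},{"delta_pos":[0,4,0],"twist":[0,0.495,0],"jaw":1},{"delta_pos":[0,5.5,0],"twist":[0,0.495,0],"jaw":1},{"delta_pos":[0,7,0],"twist":[0,0.495,0],"jaw":1},{"delta_pos":[0,7,0],"twist":[0,0.495,0],"jaw":1}]'
cat > s.py <<'E'
from rig import telemetry,imaging
from h import *
from scipy.spatial.transform import Rotation as Ro
def st():
    s=telemetry.sense();q=s["ee_rot"];R=Ro.from_quat([q[1],q[2],q[3],q[0]]).as_matrix()
    print("t",s["time_s"],"pos",s["eef_pos"].round(1),"F",s["force"].round(1),"M",s["wrist_torque"].round(2),"w",round(s["grip_width"],3),"j",s["joints"].round(2)); print("R",R.round(3).tolist()); return s,R
def cap(n,f):
    d=imaging.capture(n);cv2.imwrite("pics/"+f,d["frame"][:,:,::-1]);np.savez(f[:-4]+".npz",**d);return d
E
python3 - <<'E'
from s import *
s,R=st(); cap("wrist","w1.png"); cap("side","s1.png")
E
```

```text
time_s: 0.98
eef_pos: [456.9, -45.2, 207.5]
ee_rot: [-0.582, 0.582, -0.401, 0.401]
force: [0.5, 0.2, -0.4]
grip_width: 1.0
time_s: 1.82
eef_pos: [456.1, -44.5, 135.3]
ee_rot: [0.467, -0.469, 0.532, -0.529]
force: [-0.4, 0.4, 0.2]
grip_width: 1.003
t 1.8167 pos [456.1 -44.5 135.3] F [-0.4  0.4  0.2] M [-0.01 -0.04  0.06] w 1.003 j [-0.35  0.25  1.79 -0.    1.11  1.34]
R [[-0.124, -0.005, 0.992], [-0.992, 0.002, -0.124], [-0.001, -1.0, -0.005]]
```

View pics/w1.png

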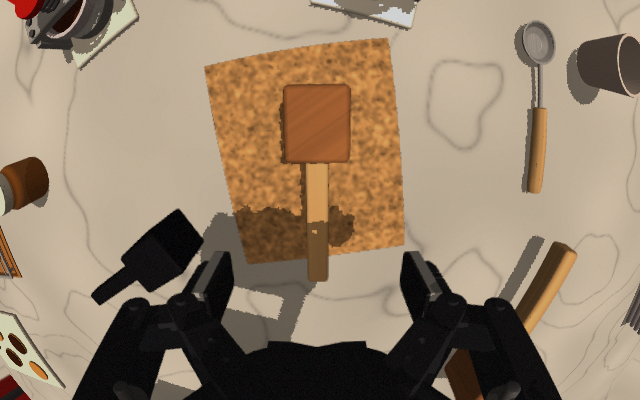

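View pics/s1.png

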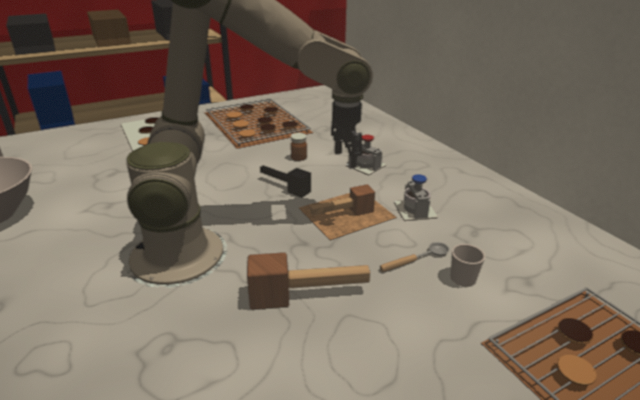

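Wrist view: handle runs straight at column 317 (cx 316), so the yaw is aligned. The black head at (180,240) is near the left finger, so I'll check that clearance.

Run:
```python
from h import *
d=np.load("scene0.npz");P=cloud(d);g=d["frame"].max(2)<40
X,Y,Z=[P[...,i] for i in range(3)]
m=g&(d["z_map"]>0)&(Z>15)&(Z<90)&(X>300)&(X<560)&(Y>-20)&(Y<200)
p=P[m];print(len(p),p.min(0),p.max(0)); q=p[p[:,1].argsort()[:5]];print(q); q=p[p[:,2]>60]; print(cv2.minAreaRect(q[:,:2].astype(np.float32)))
```

```text
1006 [362.37532983  93.30556222  15.03094091] [439.1164413  199.86574429  73.29746111]
[[401.25275011  93.30556222  65.21928028]
 [396.72866188  94.43873234  67.48520036]
 [394.00114571  94.78266389  64.98634724]
 [399.79142816  95.00897808  66.67182525]
 [403.06451079  95.81074902  66.53500722]]
((405.5447082519531, 128.58792114257812), (50.908565521240234, 59.79252624511719), 25.80337142944336)
```

```bash
python3 -m handwheel '[{"delta_pos":[0,1,0.1],"twist":[0,0,0],"jaw":1},{"delta_pos":[0,2.5,0.15],"twist":[0,0,0],"jaw":1},{"delta_pos":[0,4,0.15],"twist":[0,0,0],"jaw":1},{"delta_pos":[0,5.5,0.15],"twist":[0,0,0],"jaw":1},{"delta_pos":[0,7,0.15],"twist":[0,0,0],"jaw":1},{"delta_pos":[0,8.5,0.15],"twist":[0,0,0],"jaw":1},{"delta_pos":[0,10,0.15],"twist":[0,0,0],"jaw":1},{"delta_pos":[0,11,0.15],"twist":[0,0,0],"jaw":1},{"delta_pos":[0,11.5,0.15],"twist":[0,0,0],"jaw":1},{"delta_pos":[0,11.5,0.15],"twist":[0,0,0],"jaw":1}]'
python3 -m handwheel '[{"delta_pos":[0,0,0],"twist":[0,0,0],"jaw":0.5},{"delta_pos":[0,0,0],"twist":[0,0,0],"jaw":0.4},{"delta_pos":[0,0,0],"twist":[0,0,0],"jaw":0.3},{"delta_pos":[0,0,0],"twist":[0,0,0],"jaw":0.2},{"delta_pos":[0,0,0],"twist":[0,0,0],"jaw":0},{"delta_pos":[0,0,0],"twist":[0,0,0],"jaw":0},{"delta_pos":[0,0,0],"twist":[0,0,0],"jaw":0},{"delta_pos":[0,0,0],"twist":[0,0,0],"jaw":0},{"delta_pos":[0,0,0],"twist":[0,0,0],"jaw":0},{"delta_pos":[0,0,0],"twist":[0,0,0],"jaw":0}]' 110
python3 - <<'E'
from s import *
s,R=st(); cap("wrist","w2.png")
E
```

```text
time_s: 2.75
eef_pos: [458.8, -45.1, 22.1]
ee_rot: [0.468, -0.468, 0.53, -0.53]
force: [-0.5, -0.2, -0.0]
grip_width: 1.001
time_s: 3.58
eef_pos: [459.0, -45.2, 23.3]
ee_rot: [-0.468, 0.468, -0.53, 0.53]
force: [-4.7, 0.2, 8.9]
grip_width: 0.171
t 3.5833 pos [459.  -45.2  23.3] F [-4.7  0.2  8.9] M [0.12 0.55 0.01] w 0.171 j [-0.35  0.43  1.89 -0.    0.82  1.34]
R [[-0.124, -0.0, 0.992], [-0.992, -0.0, -0.124], [0.0, -1.0, 0.0]]
```

View pics/w2.png

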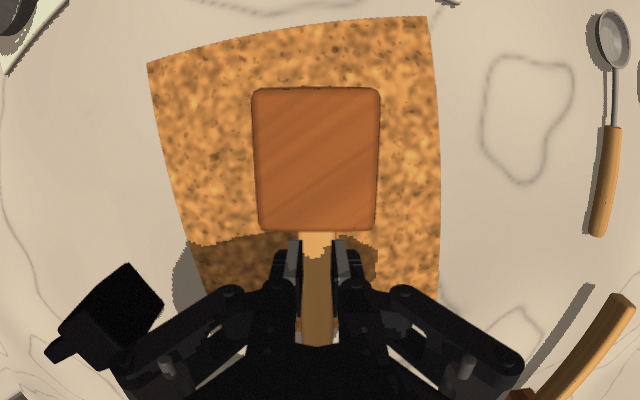

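```bash
python3 -m handwheel '[{"delta_pos":[0,-0.4,0],"twist":[0,0,0],"jaw":0},{"delta_pos":[0,-1.2,0],"twist":[0,0,0],"jaw":0},{"delta_pos":[0,-2.5,0],"twist":[0,0,0],"jaw":0},{"delta_pos":[0,-4.5,0],"twist":[0,0,0],"jaw":0},{"delta_pos":[0,-6.5,0],"twist":[0,0,0],"jaw":0},{"delta_pos":[0,-8.5,0],"twist":[0,0,0],"jaw":0},{"delta_pos":[0,-10.5,0],"twist":[0,0,0],"jaw":0},{"delta_pos":[0,-12.5,0],"twist":[0,0,0],"jaw":0},{"delta_pos":[0,-13.6,0],"twist":[0,0,0],"jaw":0},{"delta_pos":[0,-14,0],"twist":[0,0,0],"jaw":0}]' 110
python3 - <<'E'
from s import *
s,R=st(); cap("wrist","w3.png"); cap("side","s3.png"); cap("scene","c3.png")
E
```

```text
time_s: 4.47
eef_pos: [459.4, -45.3, 164.7]
ee_rot: [-0.468, 0.468, -0.529, 0.531]
force: [-0.5, 0.7, -4.6]
grip_width: 0.17
t 4.4667 pos [459.4 -45.3 164.7] F [-0.5  0.7 -4.6] M [-0.01  0.15 -0.01] w 0.17 j [-0.35  0.21  1.75  0.    1.18  1.34]
R [[-0.124, 0.003, 0.992], [-0.992, -0.001, -0.124], [0.001, -1.0, 0.003]]
```

View pics/w3.png

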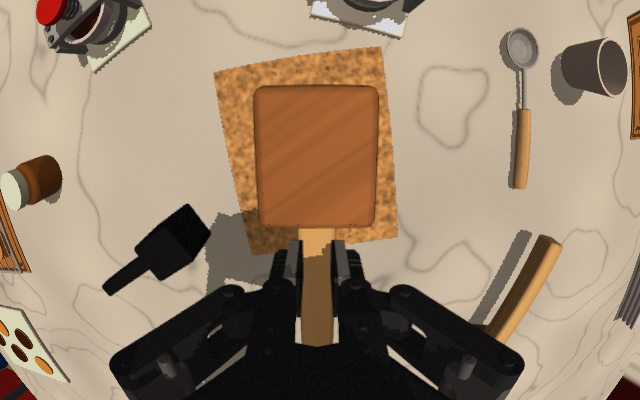

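View pics/s3.png

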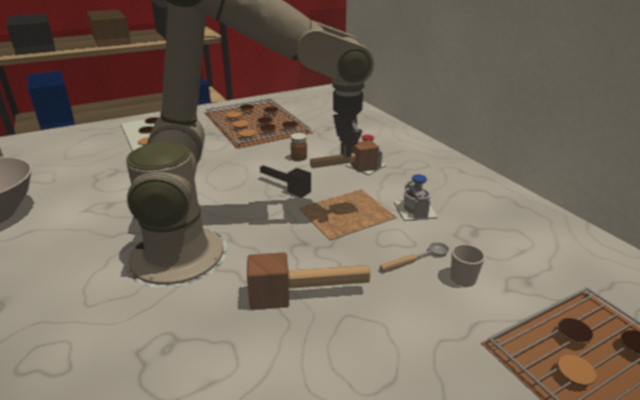

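View pics/c3.png

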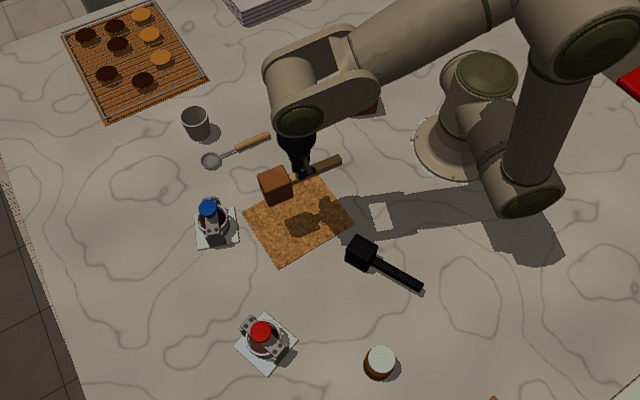

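Mallet is lifted, level and held firmly; the mat is clear beneath. Now I'll carry it over to the red cap.

```bash
python3 -m handwheel '[{"delta_pos":[-0.5,0,0.28],"twist":[0,0,0],"jaw":0},{"delta_pos":[-1.5,0,0.83],"twist":[0,0,0],"jaw":0},{"delta_pos":[-2.8,0,1.54],"twist":[0,0,0],"jaw":0},{"delta_pos":[-4.2,0,2.3],"twist":[0,0,0],"jaw":0},{"delta_pos":[-5.7,0,3.15],"twist":[0,0,0],"jaw":0},{"delta_pos":[-7.2,0,4],"twist":[0,0,0],"jaw":0},{"delta_pos":[-8.7,0,4.8],"twist":[0,0,0],"jaw":0},{"delta_pos":[-10.2,0,5.6],"twist":[0,0,0],"jaw":0},{"delta_pos":[-11.7,0,6.45],"twist":[0,0,0],"jaw":0},{"delta_pos":[-13.2,0,7.3],"twist":[0,0,0],"jaw":0}]'
python3 -m handwheel '[{"delta_pos":[-1.5,0,0.83],"twist":[0,0,0],"jaw":0},{"delta_pos":[-3,0,1.65],"twist":[0,0,0],"jaw":0},{"delta_pos":[-4.5,0,2.5],"twist":[0,0,0],"jaw":0},{"delta_pos":[-6,0,3.3],"twist":[0,0,0],"jaw":0},{"delta_pos":[-7.5,0,4.1],"twist":[0,0,0],"jaw":0},{"delta_pos":[-9,0,5],"twist":[0,0,0],"jaw":0},{"delta_pos":[-10.3,0,5.7],"twist":[0,0,0],"jaw":0},{"delta_pos":[-11.3,0,6.2],"twist":[0,0,0],"jaw":0},{"delta_pos":[-12,0,6.58],"twist":[0,0,0],"jaw":0},{"delta_pos":[-12,0,6.58],"twist":[0,0,0],"jaw":0}]'
python3 - <<'E'
from s import *
s,R=st(); cap("side","s4.png"); d=cap("scene","c4.png"); 
P=cloud(d);H=hsv(d);X,Y,Z=[P[...,i] for i in range(3)]
m=(Z>165)&(Z<195)&(X>640)&(X<740)&(Y>120)&(Y<240)&(H[...,1]>70)&(H[...,0]>3)&(H[...,0]<25)
p=P[m];print(len(p),p.mean(0),cv2.minAreaRect(p[:,:2].astype(np.float32)))
a=cv2.imread("pics/c4.png")[180:400,160:380];b=cv2.imread("pics/s4.png")[60:280,260:480]
cv2.imwrite("pics/k4.png",cv2.resize(np.hstack([a,b]),None,fx=1.8,fy=1.8))
E
```

```text
time_s: 5.45
eef_pos: [548.2, 78.6, 161.7]
ee_rot: [0.468, -0.468, 0.53, -0.529]
force: [0.3, -0.3, -3.6]
grip_width: 0.169
time_s: 6.28
eef_pos: [628.1, 189.6, 161.4]
ee_rot: [0.468, -0.469, 0.53, -0.529]
force: [0.9, -0.2, -3.4]
grip_width: 0.17
t 6.2833 pos [628.1 189.6 161.4] F [ 0.9 -0.2 -3.4] M [-0.03  0.23  0.05] w 0.17 j [0.11 0.64 1.12 0.   1.38 1.81]
R [[-0.122, -0.001, 0.992], [-0.992, 0.0, -0.122], [-0.0, -1.0, -0.001]]
217 [673.41292396 200.46997452 180.99009038] ((675.2015991210938, 201.08297729492188), (72.05557250976562, 26.71835708618164), 21.477340698242188)
```

View pics/k4.png

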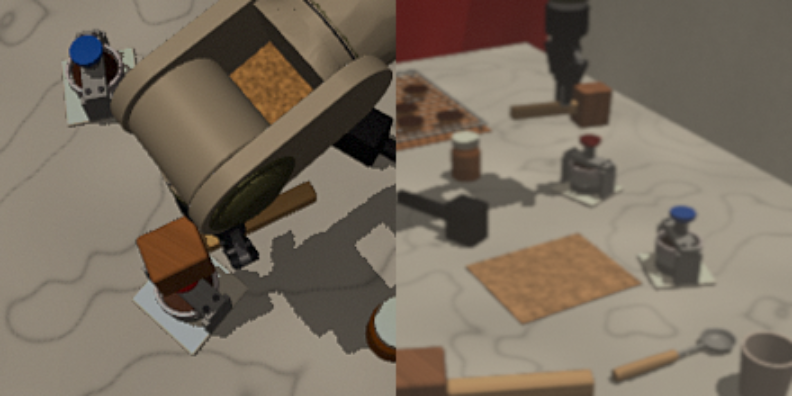

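Run:
```python
from h import *
for f,n in(("c4","scene"),("s4","side")):
    d=np.load(f+".npz");P=cloud(d);H=hsv(d);X,Y,Z=[P[...,i] for i in range(3)]
    base=(X>630)&(X<740)&(Y>110)&(Y<250)&(H[...,1]>70)&(H[...,0]>3)&(H[...,0]<25)
    p=P[base&(Z>204)&(Z<222)];print(n,len(p),p.mean(0),cv2.minAreaRect(p[:,:2].astype(np.float32)))
    p=P[base&(Z>130)];print(p.min(0),p.max(0))
```

```text
scene 902 [684.50721526 182.43403668 207.64739615] ((683.8797607421875, 181.39707946777344), (50.592079162597656, 58.87910461425781), 83.20408630371094)
[630.00480165 129.00032032 143.33191801] [715.29125024 249.97072108 487.4481283 ]
side 133 [679.22285686 176.39142404 210.25042778] ((676.3507690429688, 185.7813720703125), (58.40150451660156, 73.49459838867188), 74.09894561767578)
[630.16360018 119.47369472 145.9486154 ] [716.36480265 210.17202736 477.97769646]
```

Head centre (684,181.5) is over the cap (685,181), with its lower face at about 142 mm. Pressing down now.

```bash
python3 -m handwheel '[{"delta_pos":[0,0.5,0],"twist":[0,0,0],"jaw":0},{"delta_pos":[0,1.2,0],"twist":[0,0,0],"jaw":0},{"delta_pos":[0,1.9,0],"twist":[0,0,0],"jaw":0},{"delta_pos":[0,2.5,0],"twist":[0,0,0],"jaw":0},{"delta_pos":[0,2.9,0],"twist":[0,0,0],"jaw":0},{"delta_pos":[0,3.2,0],"twist":[0,0,0],"jaw":0},{"delta_pos":[0,3.5,0],"twist":[0,0,0],"jaw":0},{"delta_pos":[0,3.8,0],"twist":[0,0,0],"jaw":0},{"delta_pos":[0,4,0],"twist":[0,0,0],"jaw":0},{"delta_pos":[0,4,0],"twist":[0,0,0],"jaw":0}]'
python3 -c "
from s import *
st()"
```

```text
time_s: 7.22
eef_pos: [628.1, 187.7, 122.6]
ee_rot: [-0.468, 0.468, -0.53, 0.53]
force: [-0.2, 0.2, -1.7]
grip_width: 0.171
t 7.2167 pos [628.1 187.7 122.6] F [-0.2  0.2 -1.7] M [-0.01  0.09  0.01] w 0.171 j [ 0.11  0.67  1.17 -0.    1.3   1.81]
R [[-0.124, 0.001, 0.992], [-0.992, 0.0, -0.124], [-0.0, -1.0, 0.001]]
```

```bash
python3 -m handwheel '[{"delta_pos":[0,0.15,0],"twist":[0,0,0],"jaw":0},{"delta_pos":[0,0.3,0],"twist":[0,0,0],"jaw":0},{"delta_pos":[0,0.45,0],"twist":[0,0,0],"jaw":0},{"delta_pos":[0,0.6,0],"twist":[0,0,0],"jaw":0},{"delta_pos":[0,0.7,0],"twist":[0,0,0],"jaw":0},{"delta_pos":[0,0.8,0],"twist":[0,0,0],"jaw":0},{"delta_pos":[0,0.9,0],"twist":[0,0,0],"jaw":0},{"delta_pos":[0,0.9,0],"twist":[0,0,0],"jaw":0},{"delta_pos":[0,0.9,0],"twist":[0,0,0],"jaw":0},{"delta_pos":[0,0.9,0],"twist":[0,0,0],"jaw":0}]'
python3 -c "
from s import *
st();cap('side','s5.png');cap('scene','c5.png')
a=cv2.imread('pics/c5.png')[240:390,180:330];b=cv2.imread('pics/s5.png')[100:250,310:460]
cv2.imwrite('pics/k5.png',cv2.resize(np.hstack([a,b]),None,fx=2.6,fy=2.6))"
```

```text
time_s: 8.05
eef_pos: [627.9, 187.7, 114.2]
ee_rot: [-0.468, 0.468, -0.53, 0.53]
force: [-4.2, 0.7, 5.8]
grip_width: 0.168
t 8.05 pos [627.9 187.7 114.2] F [-4.2  0.7  5.8] M [-0.02  0.62  0.04] w 0.168 j [0.11 0.68 1.18 0.   1.28 1.81]
R [[-0.124, 0.0, 0.992], [-0.992, 0.0, -0.124], [-0.0, -1.0, 0.0]]
```

View pics/k5.png

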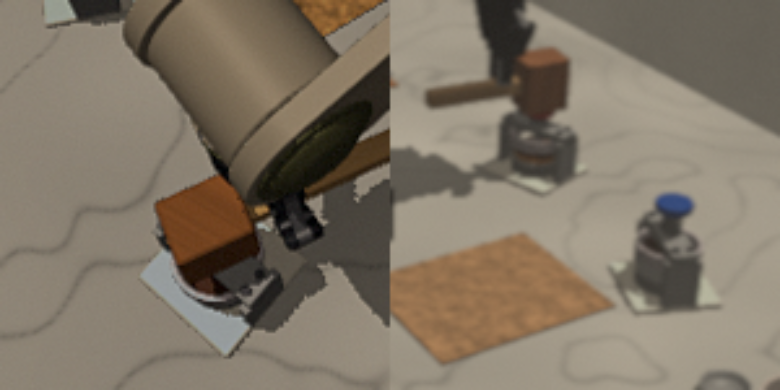

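About 9 N against the pin. I'll press a few mm more to find the stop.

```bash
python3 -m handwheel '[{"delta_pos":[0,0.1,0],"twist":[0,0,0],"jaw":0},{"delta_pos":[0,0.2,0],"twist":[0,0,0],"jaw":0},{"delta_pos":[0,0.3,0],"twist":[0,0,0],"jaw":0},{"delta_pos":[0,0.3,0],"twist":[0,0,0],"jaw":0},{"delta_pos":[0,0.3,0],"twist":[0,0,0],"jaw":0},{"delta_pos":[0,0.3,0],"twist":[0,0,0],"jaw":0},{"delta_pos":[0,0.3,0],"twist":[0,0,0],"jaw":0},{"delta_pos":[0,0.3,0],"twist":[0,0,0],"jaw":0},{"delta_pos":[0,0.3,0],"twist":[0,0,0],"jaw":0},{"delta_pos":[0,0.3,0],"twist":[0,0,0],"jaw":0}]'
python3 -c "
from s import *
st();d=cap('side','s6.png')
for f in ('s5','s6'):
    d=np.load(f+'.npz');P=cloud(d);H=hsv(d);X,Y,Z=[P[...,i] for i in range(3)]
    m=(X>640)&(X<740)&(Y>120)&(Y<240)&(H[...,1]>70)&(H[...,0]>3)&(H[...,0]<25)&(Z>155)&(Z<180);p=P[m]
    A=np.c_[p[:,:2],np.ones(len(p))]; print(len(p),p.mean(0),np.linalg.lstsq(A,p[:,2],rcond=None)[0])
cv2.imwrite('pics/k6.png',cv2.resize(cv2.imread('pics/s6.png')[100:220,310:460],None,fx=4,fy=4))"
```

```text
time_s: 8.98
eef_pos: [627.1, 188.1, 113.1]
ee_rot: [0.468, -0.468, 0.53, -0.53]
force: [-13.0, 0.1, 18.6]
grip_width: 0.169
t 8.9833 pos [627.1 188.1 113.1] F [-13.    0.1  18.6] M [-0.05  2.24 -0.03] w 0.169 j [0.11 0.68 1.19 0.   1.28 1.81]
R [[-0.123, -0.001, 0.992], [-0.992, 0.0, -0.123], [-0.0, -1.0, -0.001]]
155 [678.69936942 172.26878006 164.11564033] [6.35646352e-02 1.03815477e-01 1.03090197e+02]
151 [678.0687982  173.6360144  164.28651875] [7.35458115e-02 8.62616833e-02 9.94392639e+01]
```

View pics/k6.png

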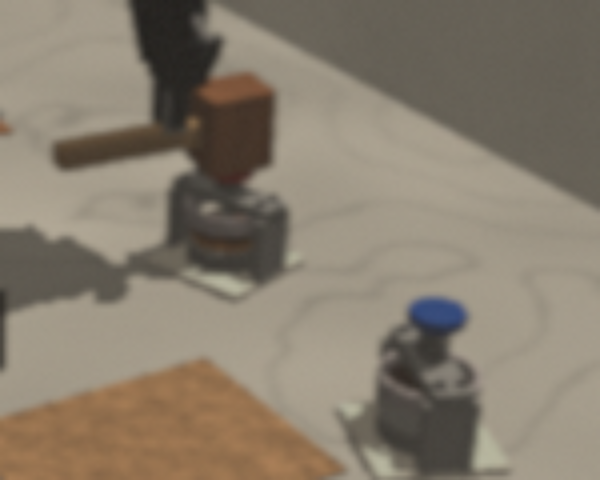

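The pin is on its stop: force jumped and the TCP is at 113.1, against 113.4 predicted. The biscuit band shows under the ring at (225,240). Raising now.

```bash
python3 -m handwheel '[{"delta_pos":[0,-0.3,0],"twist":[0,0,0],"jaw":0},{"delta_pos":[0,-0.8,0],"twist":[0,0,0],"jaw":0},{"delta_pos":[0,-1.5,0],"twist":[0,0,0],"jaw":0},{"delta_pos":[0,-2.2,0],"twist":[0,0,0],"jaw":0},{"delta_pos":[0,-3,0],"twist":[0,0,0],"jaw":0},{"delta_pos":[0,-3.8,0],"twist":[0,0,0],"jaw":0},{"delta_pos":[0,-4.5,0],"twist":[0,0,0],"jaw":0},{"delta_pos":[0,-5,0],"twist":[0,0,0],"jaw":0},{"delta_pos":[0,-5.2,0],"twist":[0,0,0],"jaw":0},{"delta_pos":[0,-5.2,0],"twist":[0,0,0],"jaw":0}]'
python3 -c "
from s import *
st();d=cap('side','s7.png')
a=cv2.imread('pics/side0.png')[110:220,330:450]
cv2.imwrite('pics/k7.png',cv2.resize(np.hstack([cv2.imread('pics/s7.png')[110:220,330:450],a]),None,fx=3.2,fy=3.2))"
```

```text
time_s: 9.87
eef_pos: [628.1, 187.7, 163.2]
ee_rot: [-0.468, 0.468, -0.53, 0.53]
force: [-0.1, -0.4, -3.1]
grip_width: 0.168
t 9.8667 pos [628.1 187.7 163.2] F [-0.1 -0.4 -3.1] M [-0.02  0.16  0.06] w 0.168 j [ 0.11  0.64  1.12 -0.    1.38  1.81]
R [[-0.124, 0.001, 0.992], [-0.992, 0.0, -0.124], [-0.0, -1.0, 0.001]]
```

View pics/k7.png

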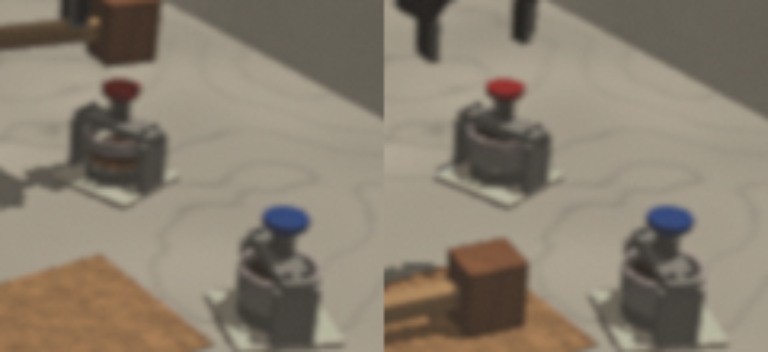

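The ring is empty, the biscuit is beneath it at (113,158) in the crop, the pin has sprung back and the blue stand is unchanged. Carrying the mallet back to the mat, 13 mm further in than it started.

```bash
python3 -m handwheel '[{"delta_pos":[0.5,0,-0.25],"twist":[0,0,0],"jaw":0},{"delta_pos":[1.5,0,-0.77],"twist":[0,0,0],"jaw":0},{"delta_pos":[2.8,0,-1.43],"twist":[0,0,0],"jaw":0},{"delta_pos":[4.2,0,-2.1],"twist":[0,0,0],"jaw":0},{"delta_pos":[5.7,0,-2.9],"twist":[0,0,0],"jaw":0},{"delta_pos":[7.2,0,-3.7],"twist":[0,0,0],"jaw":0},{"delta_pos":[8.7,0,-4.4],"twist":[0,0,0],"jaw":0},{"delta_pos":[10.2,0,-5.2],"twist":[0,0,0],"jaw":0},{"delta_pos":[11.7,0,-6],"twist":[0,0,0],"jaw":0},{"delta_pos":[13.2,0,-6.7],"twist":[0,0,0],"jaw":0}]'
python3 -m handwheel '[{"delta_pos":[1.5,0,-0.77],"twist":[0,0,0],"jaw":0},{"delta_pos":[3,0,-1.5],"twist":[0,0,0],"jaw":0},{"delta_pos":[4.5,0,-2.3],"twist":[0,0,0],"jaw":0},{"delta_pos":[6,0,-3.1],"twist":[0,0,0],"jaw":0},{"delta_pos":[7.5,0,-3.8],"twist":[0,0,0],"jaw":0},{"delta_pos":[9,0,-4.6],"twist":[0,0,0],"jaw":0},{"delta_pos":[10.2,0,-5.2],"twist":[0,0,0],"jaw":0},{"delta_pos":[11,0,-5.6],"twist":[0,0,0],"jaw":0},{"delta_pos":[11.5,0,-5.9],"twist":[0,0,0],"jaw":0},{"delta_pos":[11.5,0,-5.9],"twist":[0,0,0],"jaw":0}]'
python3 -c "
from s import *
st();d=cap('side','s8.png')
P=cloud(d);H=hsv(d);X,Y,Z=[P[...,i] for i in range(3)]
m=(X>340)&(X<500)&(Y>-100)&(Y<30)&(H[...,1]>60)&(H[...,0]>3)&(H[...,0]<25)&(Z>180-20)&(Z<215);p=P[m]
for x in range(370,500,20):
    q=p[(p[:,0]>=x)&(p[:,0]<x+20)]; print(x,len(q),q[:,2].max() if len(q) else None,q[:,2].min() if len(q) else None)"
```

```text
time_s: 10.75
eef_pos: [544.0, 64.2, 162.4]
ee_rot: [0.468, -0.468, 0.53, -0.53]
force: [0.8, -0.0, -3.1]
grip_width: 0.167
time_s: 11.58
eef_pos: [471.8, -42.4, 162.7]
ee_rot: [0.468, -0.468, 0.53, -0.53]
force: [-0.7, 0.9, -3.6]
grip_width: 0.171
t 11.5833 pos [471.8 -42.4 162.7] F [-0.7  0.9 -3.6] M [0.01 0.14 0.06] w 0.171 j [-0.34  0.24  1.71 -0.    1.19  1.36]
R [[-0.125, -0.0, 0.992], [-0.992, -0.0, -0.125], [0.0, -1.0, -0.0]]
370 60 195.3827731365426 176.28228712047346
390 66 195.2560670752709 174.3725948678981
410 60 194.8355922260621 174.66368782350978
430 61 193.43551315512158 171.73464857549604
450 60 193.80984017919548 173.09528126013183
470 48 214.6235326954504 169.2103248294294
490 114 211.95014040479333 160.1115586036469
```

View pics/s8.png

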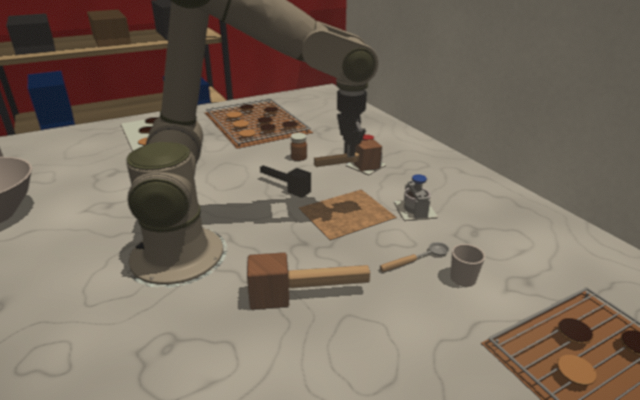

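Held level over the mat, with only about a 1° droop. Lowering.

```bash
python3 -m handwheel '[{"delta_pos":[0,0.5,0],"twist":[0,0,0],"jaw":0},{"delta_pos":[0,2,0],"twist":[0,0,0],"jaw":0},{"delta_pos":[0,4,0],"twist":[0,0,0],"jaw":0},{"delta_pos":[0,6,0],"twist":[0,0,0],"jaw":0},{"delta_pos":[0,8,0],"twist":[0,0,0],"jaw":0},{"delta_pos":[0,10,0],"twist":[0,0,0],"jaw":0},{"delta_pos":[0,11.7,0],"twist":[0,0,0],"jaw":0},{"delta_pos":[0,12.8,0],"twist":[0,0,0],"jaw":0},{"delta_pos":[0,13.4,0],"twist":[0,0,0],"jaw":0},{"delta_pos":[0,13.4,0],"twist":[0,0,0],"jaw":0}]'
python3 -m handwheel '[{"delta_pos":[0,0.1,0],"twist":[0,0,0],"jaw":0},{"delta_pos":[0,0.2,0],"twist":[0,0,0],"jaw":0},{"delta_pos":[0,0.3,0],"twist":[0,0,0],"jaw":0},{"delta_pos":[0,0.4,0],"twist":[0,0,0],"jaw":0},{"delta_pos":[0,0.5,0],"twist":[0,0,0],"jaw":0},{"delta_pos":[0,0.5,0],"twist":[0,0,0],"jaw":0},{"delta_pos":[0,0.5,0],"twist":[0,0,0],"jaw":0},{"delta_pos":[0,0.5,0],"twist":[0,0,0],"jaw":0},{"delta_pos":[0,0.5,0],"twist":[0,0,0],"jaw":0},{"delta_pos":[0,0.5,0],"twist":[0,0,0],"jaw":0}]'
python3 -c "
from s import *
st()"
```

```text
time_s: 12.47
eef_pos: [471.8, -41.2, 27.5]
ee_rot: [0.468, -0.469, 0.531, -0.529]
force: [-1.1, 0.3, -3.1]
grip_width: 0.171
time_s: 13.3
eef_pos: [472.4, -41.8, 23.8]
ee_rot: [-0.468, 0.468, -0.53, 0.53]
force: [-1.1, 1.2, -0.4]
grip_width: 0.166
t 13.3 pos [472.4 -41.8  23.8] F [-1.1  1.2 -0.4] M [-0.    0.19 -0.05] w 0.166 j [-0.34  0.45  1.85 -0.    0.84  1.36]
R [[-0.124, 0.0, 0.992], [-0.992, -0.0, -0.124], [0.0, -1.0, 0.0]]
```

In contact with the mat at 23.8. Releasing, then retreating straight up.

```bash
python3 -m handwheel '[{"delta_pos":[0,0,0],"twist":[0,0,0],"jaw":0.3},{"delta_pos":[0,0,0],"twist":[0,0,0],"jaw":0.4},{"delta_pos":[0,0,0],"twist":[0,0,0],"jaw":0.6},{"delta_pos":[0,0,0],"twist":[0,0,0],"jaw":0.8},{"delta_pos":[0,0,0],"twist":[0,0,0],"jaw":1},{"delta_pos":[0,0,0],"twist":[0,0,0],"jaw":1},{"delta_pos":[0,0,0],"twist":[0,0,0],"jaw":1},{"delta_pos":[0,0,0],"twist":[0,0,0],"jaw":1},{"delta_pos":[0,0,0],"twist":[0,0,0],"jaw":1},{"delta_pos":[0,0,0],"twist":[0,0,0],"jaw":1}]'
python3 -m handwheel '[{"delta_pos":[0,-0.5,0],"twist":[0,0,0],"jaw":1},{"delta_pos":[0,-2,0],"twist":[0,0,0],"jaw":1},{"delta_pos":[0,-4,0],"twist":[0,0,0],"jaw":1},{"delta_pos":[0,-6,0],"twist":[0,0,0],"jaw":1},{"delta_pos":[0,-8,0],"twist":[0,0,0],"jaw":1},{"delta_pos":[0,-10,0],"twist":[0,0,0],"jaw":1},{"delta_pos":[0,-12,0],"twist":[0,0,0],"jaw":1},{"delta_pos":[0,-14,0],"twist":[0,0,0],"jaw":1},{"delta_pos":[0,-15,0],"twist":[0,0,0],"jaw":1},{"delta_pos":[0,-15,0],"twist":[0,0,0],"jaw":1}]'
python3 -c "
from s import *
st();d=cap('side','s9.png');cap('scene','c9.png')
a=cv2.imread('pics/s9.png')[110:240,290:450];b=cv2.imread('pics/c9.png')[170:390,180:380]
cv2.imwrite('pics/k9.png',np.hstack([cv2.resize(a,(400,325)),cv2.resize(b,(295,325))]))"
```

```text
time_s: 14.13
eef_pos: [472.3, -41.8, 23.7]
ee_rot: [-0.468, 0.468, -0.53, 0.53]
force: [0.3, -0.7, -0.6]
grip_width: 0.997
time_s: 14.97
eef_pos: [473.2, -42.1, 175.7]
ee_rot: [-0.469, 0.467, -0.529, 0.531]
force: [0.2, -0.5, -0.1]
grip_width: 0.998
t 14.9667 pos [473.2 -42.1 175.7] F [ 0.2 -0.5 -0.1] M [ 0.    0.   -0.01] w 0.998 j [-0.34  0.23  1.69 -0.    1.21  1.36]
R [[-0.124, 0.004, 0.992], [-0.992, -0.001, -0.124], [0.001, -1.0, 0.004]]
```

View pics/k9.png

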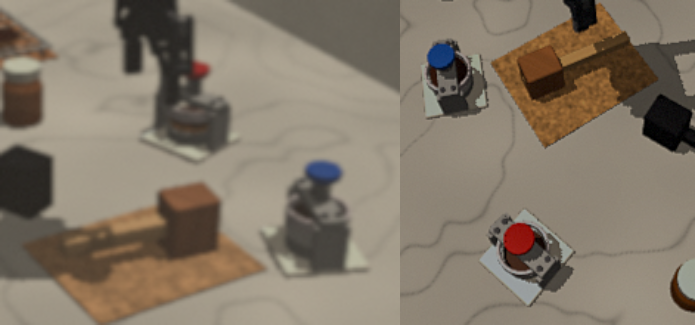

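The mallet stands on the mat and is released. One numeric check of the biscuit levels before handing in.

```bash
python3 -c "
from h import *
for f in ('scene0','c9'):
    d=np.load(f+'.npz');P=cloud(d);H=hsv(d);X,Y,Z=[P[...,i] for i in range(3)]
    for n,c in (('red',(685,181)),('blue',(655,-122))):
        m=(np.hypot(X-c[0],Y-c[1])<27)&(Z>5)&(Z<70)&(H[...,1]>80)&(H[...,2]<130)&(H[...,0]<20)
        print(f,n,m.sum(),np.percentile(Z[m],[10,50,90]).round(1) if m.any() else '')
"
```

```text
scene0 red 121 [47.5 50.4 52.2]
scene0 blue 96 [48.3 50.2 52.7]
c9 red 130 [33.9 36.1 38.9]
c9 blue 96 [47.4 50.4 52.6]
```

Red dropped 14.3 mm and blue stayed put. Handing in.

```bash
python3 -c "
from rig import ctrl
print(ctrl.finish_job())"
```

```text
the job is handed in; nothing more can be done
None
```

The red biscuit is knocked fully out of its ring, and the mallet is back standing on the cork mat, released. I handed the job in at about 15 s of the 42 s allowed.

- **Knocking:** I took the smaller wooden mallet by its handle and pressed the red pin down to its stop with the head. I pushed steadily rather than striking. The highest force I read at the wrist was about 23 N, and the gripper stayed clear of the pin.
- **Biscuits:** depth readings put the red biscuit's top at 36.1 mm, down from 50.4 mm, a drop of about 14 mm, so it rests on the block. The blue biscuit read 50.4 mm, against 50.2 mm at the start, so it is still in its mould.
- **Mallet:** the last pictures show it upright on the mat, set down about 13 mm further in than it started. The gripper was open and well above it, with no contact force.

No check failed. One measurement disagreed: with the mallet over the red pin, the side camera put the head about 8 mm away from where the scene camera did. I went with the scene camera, whose view of the head was clearer.

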